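# Park the bench caddy

## Task

Pull the caddy's telescoping handle up until its lock button clicks out, without lifting the caddy. Then push the caddy nose first until both front castors trail straight, well before it gets to the parking bay's stop block, and steer it on gently between the two tape strips until its nose rests squarely against the stop, castors still trailing straight. Keep the canister standing on the caddy, leave the other things on the bench alone, and let go.

Things in the scene. Friction and masses are not known exactly. Their poses are not given: they have to be found in the camera images.
- caddy: Plywood caddy, 1.3 to 1.7 kg in all: deck 170 x 110, its top 46 above the bench, from x = -30 to x = 140, then a 6 mm bumper. Origin on the bench below the handle and the middle of the rear axle; x to the nose, y left, z up. Two fixed rear wheels (diameter 32, at x = 0, y = +-43), so it turns best about its origin; two swivel castors at the nose. Handle tube and collar reach at most 110 high.
- nose (a point): middle of the front face of the rubber bumper, 146 mm ahead of the caddy's origin, 41 above the bench; axes as the caddy's
- handle (a joint): how far the telescoping handle is pulled up (m), 0 = down. It slides with a pull of 2 to 3 N and stays where left. It clicks somewhere between 45 and 65 mm, a height that differs each time (set by the dark collar on the tube); locked, it has about 4 mm of play up and down, and pulled on harder it lifts the caddy (7 N or more).
- bar (a point): centre of the handle's wooden cross bar: 16 thick along the caddy's x, 90 long along its y, 18 high; 140 mm above the bench when the handle is down, with 20 mm or more free below it beside the tube. Straight above the caddy's origin; axes as the caddy's.
- lock_button (a joint): travel of the brass spring button at the rear of the handle's tube (m): 0 = held in, 0.007 = clicked out through the collar's window (handle locked)
- castor_left_hub (a point): wheel centre of the left front castor (wheel diameter 26), which swivels freely all round an upright axis at x = 108, y = +37 of the caddy, 12 mm from the hub. Trailing straight: hub at x = 96, y = +37 of the caddy; this takes 40 to 60 mm of straight forward roll. The point's x points from hub to swivel axis.
- castor_right_hub (a point): the same of the right front castor: axis at x = 108, y = -37, trailing straight at x = 96, y = -37 of the caddy
- dock: parking bay fixed to the bench: dark wooden stop block 32 thick, 110 wide, 55 high, with two flat strips of tape 170 long running from it, inner edges 134 apart. Origin on the bench at the middle of the stop's face that meets the nose; x points into the stop (the direction in which the caddy drives in), z up.
- canister: small steel canister with lid, diameter 52, 100 high, 0.16 kg, loose in a low wooden frame (inside 58 x 58, 28 high) on the deck, 98 mm ahead of the caddy's origin; origin at the centre of its underside, z up
- glue_bottle: glue bottle standing on the bench beyond the lane, diameter 58, 166 high; bystander
- sanding_block: cork sanding block on the bench, 60 x 106 x 33; bystander
- block_plane: small block plane on the bench, 44 x 155 x 56; bystander
There are look-alikes about, which are no part of the job. Several things have the shape of the caddy; the one meant has the colours described above. What is shaped like the canister but green is not meant.

How it is judged:
By the outcome, as a careful person would: the job done as asked, in the order asked, and still so for the second after the job is handed in, with the robot touching nothing.
It also fails if it takes over 59 s, if anything falls off the work surface, if the arm or the gripper's body presses on something with over 40 N, if the wrist force passes 120 N, or if a joint passes its speed limit or range.

## Robot

A 6-joint arm with a two-finger parallel gripper is mounted at the origin on a cart in front of the work surface, level with it; the furniture and walls round the work are solid. World frame = base frame: x ahead of the robot, y to its left, z up, the work surface at z = 0. Lengths are in m, angles in rad, forces in N, time in s.
With the tool pointing down it reaches from about 0.325 to 1 m from the base axis. Payload 5.1 kg.
Tool frame: the origin (TCP) lies on the centre line of the jaws, within the pads' length; the fingertips stand 19 mm ahead of it and the grasp point (between the pads) is the TCP (tip_reach is the distance from the TCP to the fingertips, in m); z points along the fingers, y is the direction in which the jaws open and shut (so a half turn about z gives the same grasp; the last joint's range is limited). The gripper opens to 85 mm and grips with 20 to 120 N. Pads are 22 mm wide; open, the fingers measure 114 mm over their backs; the gripper's body (76 mm by 85 mm) begins 54 mm behind the grasp point. The pads swing forward as they close: fully open they stand 13 mm farther back than shut.
Start: joints at [1.059, 0.124, 1.65, -0, 1.367, -0.083], TCP at [0.27, 0.591, 0.25] pointing down, gripper open.
Joint ranges: [-2.61, 2.61], [-1.02, 2.33], [0.03, 2.71], [-1.35, 4.49], [0.32, 2.68], [-2.91, 2.91]. Speed limits (rad/s): [2.57, 2.57, 3.14, 3.14, 3.14, 3.14].

## Interface

Orientations are given as a unit quaternion [x, y, z, w].
In Python, from workcell import move_pose, line_to, set_joints, move_gripper, dwell, inverse_kinematics, sense, get_image, camera_model, PlanningError, close_job, tip_reach gives the robot as it stands. The module is installed in compiled form; this text tells all that it offers. Calls block until the motion is done:
- move_pose(position, orientation): joint-space move of the TCP to a pose.
- line_to(position, attitude=None, vel=0.15, until_force=None): straight line of the TCP; attitude=None keeps the orientation; vel is the mean speed in m/s. With until_force (N) it stops when the force on the tool has changed by that much, and returns True; else False.
- set_joints(angles): joint-space move.
- move_gripper(opening, effort=None): finger opening in m; effort is the grip in N (None keeps the last); returns when the fingers have stopped.
- dwell(seconds).
- inverse_kinematics(position, orientation): joint angles nearest the present ones, or None.
- sense(): the state.
- get_image(name): name is "side" or "top" or "wrist"; returns the picture (384x512x3 uint8, red, green, blue); there is no depth.
- camera_model(name): a dict with "camera_matrix" (3x3 intrinsics, pixels), "k1" (the pictures are not rectified: a ray, as slopes to the right and down, at radius r is drawn at 1 + k1 r^2 times it, then the intrinsics apply), "origin" and "attitude" of the camera in the world. Camera axes: x right, y up, looking along -z (the intrinsics and any distortion apply to the point x, -y, -z); pixel columns grow to the right and rows downward; lengths in m; the calibration is good to about 2 mm. A picture is of the moment at which its call begins: read the wrist's pose just before it. camera_model takes no time and is no camera call; for the wrist camera it gives the pose at the moment of the call.
A pose or a line that the arm cannot do raises PlanningError and nothing moves.
- close_job(): hands the job in, once; it reports no verdict.
The state is a dict: "t": time; "q": joint angles; "joint_vel": joint speeds; "tau": joint torques, N m; "position": TCP position; "ee_rot": TCP orientation; "wrist_force": force on the tool from outside, world axes, zero at the start; "torque": the same for the moment, N m; "opening": finger opening in m.
Only numpy, scipy, OpenCV 4.12 (cv2) and the standard library are available. Lean on these libraries where they do the work, as an engineer would, in place of code of your own. Each camera call takes 0.05 s, during which the arm holds its last target.

## Working session

There is one attempt and no reset: what is moved stays moved. The work goes in short steps, each a Python script; the robot and the scene stay as the last script left them, time stands still between calls to the robot, and variables do not carry over. Pictures are saved under pics/ and viewed, and the job is handed in when it is done.

```bash
mkdir -p pics; cat > h.py <<'E'
import numpy as np, cv2
from workcell import *
from scipy.spatial.transform import Rotation as R
def save(n,f):
    im=get_image(n); cv2.imwrite(f'pics/{f}.png',im[:,:,::-1]); return im
def ray(cm,u,v):
    K=np.array(cm['camera_matrix']);k=cm['k1']
    d=np.array([(u-K[0,2])/K[0,0],(v-K[1,2])/K[1,1]]);s=d.copy()
    for _ in range(20): s=d/(1+k*(s@s))
    a=np.array(cm['attitude']); Rm=R.from_quat(a).as_matrix() if a.size==4 else a
    return np.array(cm['origin']),Rm@np.array([s[0],-s[1],-1])
def onz(cm,u,v,z):
    o,d=ray(cm,u,v); return o+d*(z-o[2])/d[2]
def proj(cm,p):
    K=np.array(cm['camera_matrix']);a=np.array(cm['attitude']); Rm=R.from_quat(a).as_matrix() if a.size==4 else a
    c=Rm.T@(np.array(p)-np.array(cm['origin']));s=np.array([c[0],-c[1]])/(-c[2]); s=s*(1+cm['k1']*(s@s))
    return np.array([K[0,0]*s[0]+K[0,2],K[1,1]*s[1]+K[1,2]])
E
python3 - <<'E'
from h import *
s=sense();print(s)
for n in('side','top','wrist'):
    save(n,n+'0');print(n,camera_model(n))
E
```

```text
{'t': 0.0, 'q': array([ 1.05934996e+00,  1.24500257e-01,  1.65169903e+00,  2.36114445e-05,
        1.36751866e+00, -8.26218495e-02]), 'joint_vel': array([ 3.65415027e-04, -5.78182649e-04, -8.11820832e-04,  5.04046950e-04,
        5.58976028e-05,  2.11621288e-04]), 'tau': array([-1.86517929e-03, -4.23610854e+01, -3.65456092e+01, -1.46190391e-04,
        6.82601152e-03, -4.25685428e-06]), 'position': array([0.27001728, 0.59061721, 0.24904134]), 'ee_rot': array([ 2.12775405e-01,  9.77100557e-01, -1.01272659e-03, -3.22074522e-04]), 'wrist_force': array([ 0.4123507 , -0.15034365, -0.30293577]), 'torque': array([-0.00963851, -0.00743679,  0.01942247]), 'opening': 0.08546823500314997}
side {'camera_matrix': array([[498.95539684,   0.        , 255.03820079],
       [  0.        , 498.95539684, 196.37683473],
       [  0.        ,   0.        ,   1.        ]]), 'k1': -0.20048068417932746, 'origin': array([0.06818422, 1.2805476 , 1.28097968]), 'attitude': array([-0.08292073,  0.4182048 ,  0.89076159, -0.15739339])}
top {'camera_matrix': array([[447.18986221,   0.        , 258.44488481],
       [  0.        , 447.18986221, 190.60410774],
       [  0.        ,   0.        ,   1.        ]]), 'k1': -0.1227158230276468, 'origin': array([ 0.3457685 , -0.03673016,  1.41634379]), 'attitude': array([-0.05967681,  0.0705375 ,  0.70475394, -0.70340957])}
wrist {'camera_matrix': array([[335.18401647,   0.        , 254.05612152],
       [  0.        , 335.18401647, 188.6728423 ],
       [  0.        ,   0.        ,   1.        ]]), 'k1': -0.09779218228830416, 'origin': array([0.21144639, 0.61825863, 0.37338233]), 'attitude': array([-0.11188522, -0.07076867,  0.53610739,  0.833704  ])}
```

View pics/side0.png

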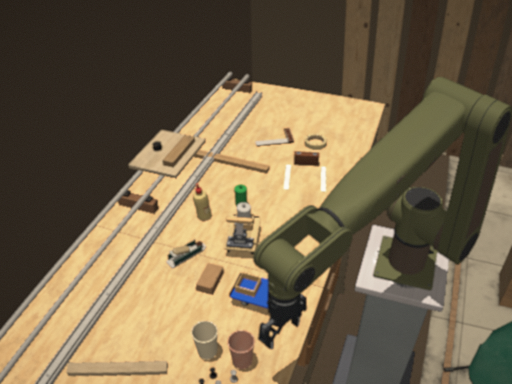

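View pics/top0.png

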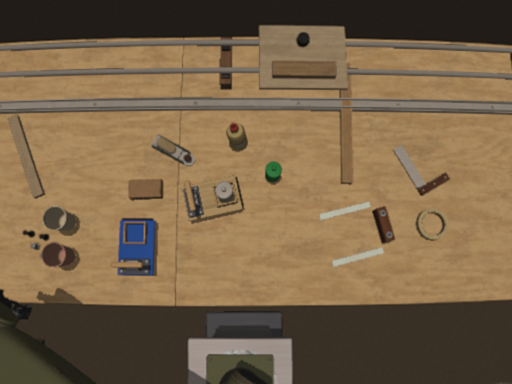

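View pics/wrist0.png

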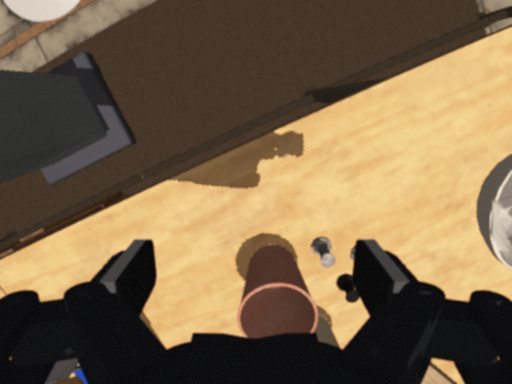

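```bash
python3 - <<'E'
import cv2,numpy as np
from h import *
im=cv2.imread('pics/top0.png'); a=cv2.resize(im[155:235,170:270],None,fx=6,fy=6,interpolation=2)
cv2.imwrite('pics/cropt.png',a)
im=cv2.imread('pics/side0.png'); cv2.imwrite('pics/crops.png',cv2.resize(im[190:265,200:280],None,fx=7,fy=7,interpolation=2))
im=cv2.imread('pics/top0.png'); cv2.imwrite('pics/cropd.png',cv2.resize(im[190:275,310:410],None,fx=6,fy=6,interpolation=2))
E
```

```text
(no output)
```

View pics/cropt.png

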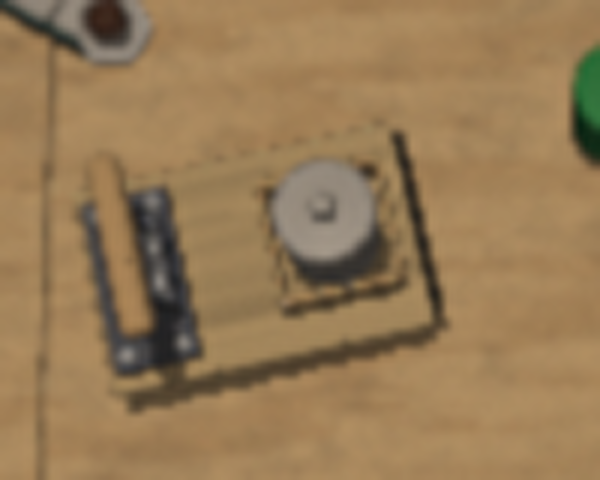

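View pics/crops.png

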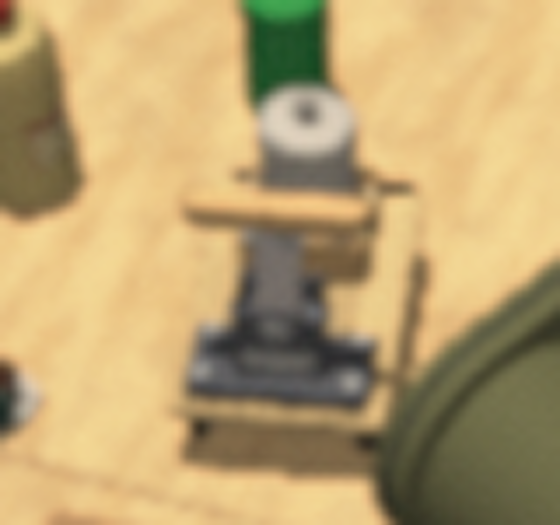

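View pics/cropd.png

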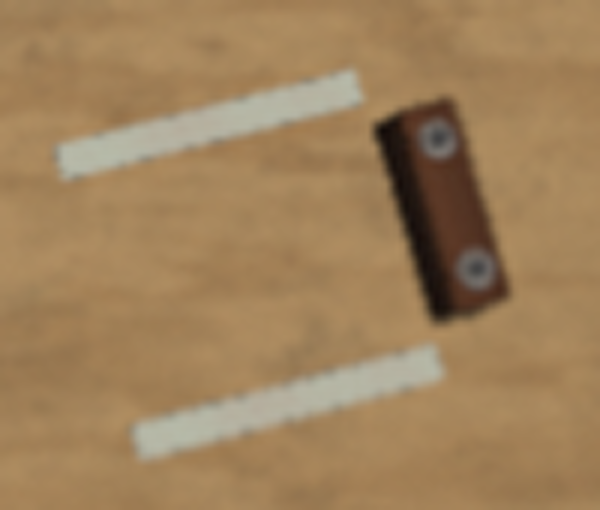

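```bash
python3 - <<'E'
from h import *
cm=camera_model('top'); im=cv2.imread('pics/top0.png')
def c(u,v,z,x0=170,y0=155,s=6): return onz(cm,(u+.5)/s-.5+x0,(v+.5)/s-.5+y0,z)[:2].round(4)
# tape
m=((im.min(2)>135)&(im.max(2).astype(int)-im.min(2)<45)).astype(np.uint8); m[:, :310]=0;m[:,390:]=0;m[:190]=0;m[275:]=0
n,l,st,ce=cv2.connectedComponentsWithStats(m)
for i in range(1,n):
    if st[i,4]<100: continue
    ys,xs=np.where(l==i); P=np.array([onz(cm,x,y,0)[:2] for x,y in zip(xs,ys)])
    r=cv2.minAreaRect((P*1000).astype(np.float32)); mu=P.mean(0); w=np.linalg.svd(P-mu)[2][0]
    print(st[i],r,mu,np.degrees(np.arctan2(w[1],w[0])))
d=lambda u,v,z:c(u,v,z,310,190)
print('stop face top',d(405,113,.055),d(440,322,.055),'bottom',d(380,128,0),d(435,322,0))
print('stop back top',d(455,98,.055),d(509,295,.055))
print('bumper',c(397,133,.045),c(440,325,.045))
print('bar ends',c(102,155,.149),c(140,335,.149),'ctr',c(121,245,.149))
print('canister lid',c(323,210,.15))
E
```

```text
[320 202  50  18 277] ((545.5164794921875, -335.9505615234375), (17.545719146728516, 167.5513916015625), 13.99073600769043) [ 0.54529937 -0.33559346] -76.00479280527837
[332 248  52  18 296] ((397.06439208984375, -373.3611145019531), (18.004322052001953, 168.7676239013672), 14.21001148223877) [ 0.3969819  -0.37354179] -75.74280103384825
stop face top [ 0.5431 -0.4275] [ 0.4347 -0.4408] bottom [ 0.5429 -0.4291] [ 0.4383 -0.4544]
stop back top [ 0.5509 -0.4545] [ 0.4482 -0.4779]
bumper [0.6458 0.0127] [ 0.5444 -0.01  ]
bar ends [0.6123 0.1515] [0.5246 0.131 ] ctr [0.5682 0.1412]
canister lid [0.585  0.0443]
```

```bash
cat >> h.py <<'E'
def quat(yaw,sgn=1):
    # tool z down, tool y = sgn*caddy x (yaw heading)
    y=sgn*np.array([np.cos(yaw),np.sin(yaw),0]); z=np.array([0,0,-1.]); x=np.cross(y,z)
    return R.from_matrix(np.c_[x,y,z]).as_quat()
E
python3 - <<'E'
from h import *
cm=camera_model('top')
for n,p in dict(green=(274,174),glue=(237,142),plane=(190,162)).items(): print(n,onz(cm,*p,0))
for s in (1,-1):
  for p,yw in (((.568,.141,.3),-77.5),((.568,.141,.2),-121),((.41,-.13,.2),-121),((.41,-.13,.2),-75.75),((.457,-.298,.2),-75.75)):
    print(s,yw,inverse_kinematics(p,quat(np.radians(yw),s)))
E
```

```text
green [ 0.66479085 -0.10972216  0.        ]
glue [0.77277631 0.01105271 0.        ]
plane [0.70506412 0.1641374  0.        ]
1 -77.5 [ 1.51605980e-01 -4.47164240e-02  1.74074577e+00 -4.44089210e-16
  1.44556331e+00  1.50423615e+00]
1 -121 [ 1.51605980e-01  1.89378881e-02  1.84720300e+00 -4.44089210e-16
  1.27545177e+00  2.26345437e+00]
1 -121 [-4.31988017e-01 -3.55409523e-01  2.17288590e+00 -4.44089210e-16
  1.32411628e+00  1.67986038e+00]
1 -75.75 [-4.31988017e-01 -3.55409523e-01  2.17288590e+00 -4.44089210e-16
  1.32411628e+00  8.90098891e-01]
1 -75.75 [-6.76238739e-01 -7.00558843e-02  1.93440611e+00 -4.44089210e-16
  1.27724243e+00  6.45848169e-01]
-1 -77.5 [ 1.51605980e-01 -4.47164240e-02  1.74074577e+00 -4.44089210e-16
  1.44556331e+00 -1.63735650e+00]
-1 -121 [ 1.51605980e-01  1.89378881e-02  1.84720300e+00 -4.44089210e-16
  1.27545177e+00 -8.78138279e-01]
-1 -121 [-4.31988017e-01 -3.55409523e-01  2.17288590e+00 -4.44089210e-16
  1.32411628e+00 -1.46173228e+00]
-1 -75.75 [-4.31988017e-01 -3.55409523e-01  2.17288590e+00 -4.44089210e-16
  1.32411628e+00 -2.25149376e+00]
-1 -75.75 [-6.76238739e-01 -7.00558843e-02  1.93440611e+00 -4.44089210e-16
  1.27724243e+00 -2.49574448e+00]
```

```bash
python3 - <<'E'
from h import *
move_pose([.568,.141,.30],quat(np.radians(-77.5)))
print(sense()['t'],sense()['position'],camera_model('wrist')); save('wrist','w1'); save('side','s1')
move_gripper(.05,30); print(sense()['t'])
E
```

```text
2.1083 [0.56785004 0.14159609 0.29989589] {'camera_matrix': array([[335.18401647,   0.        , 254.05612152],
       [  0.        , 335.18401647, 188.6728423 ],
       [  0.        ,   0.        ,   1.        ]]), 'k1': -0.09779218228830416, 'origin': array([0.63437669, 0.15575115, 0.42392837]), 'attitude': array([-0.1036084 ,  0.0830522 , -0.61966067,  0.77355561])}
2.65
```

View pics/w1.png

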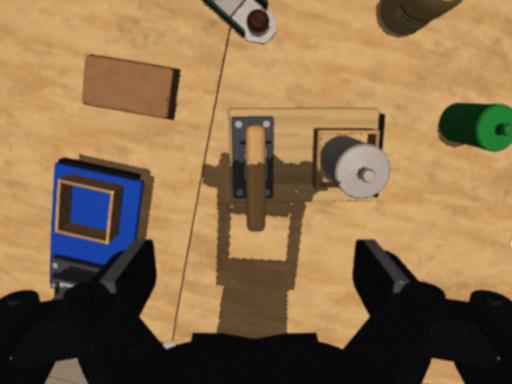

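View pics/s1.png

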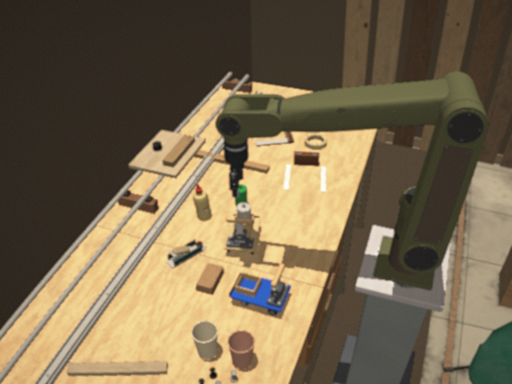

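```bash
python3 - <<'E'
from h import *
cm=dict(camera_matrix=np.array([[335.18401647,0,254.05612152],[0,335.18401647,188.6728423],[0,0,1]]),k1=-0.09779218228830416,origin=[0.63437669,0.15575115,0.42392837],attitude=[-0.1036084,0.0830522,-0.61966067,0.77355561])
f=lambda u,v,z:onz(cm,u,v,z)[:2]
im=cv2.imread('pics/w1.png'); cv2.imwrite('pics/w1c.png',cv2.resize(im[95:245,195:400],None,fx=3.8,fy=3.8,interpolation=2))
def rep(n,a,b):
    d=b-a; print(n,a.round(4),b.round(4),((a+b)/2).round(4),np.linalg.norm(d).round(4),np.degrees(np.arctan2(d[1],d[0])).round(2))
rep('bar',f(256,125,.149),f(257,230,.149))
rep('deck left edge',f(231,108,.046),f(380,108,.046))
rep('bumper',f(384,114,.046),f(379,196,.046))
E
```

```text
bar [0.6138 0.1495] [0.5249 0.1286] [0.5693 0.1391] 0.0913 -166.76
deck left edge [0.6182 0.1782] [0.6557 0.0163] [0.637  0.0973] 0.1662 -76.97
bumper [0.6505 0.0098] [ 0.5574 -0.0141] [ 0.6039 -0.0021] 0.0961 -165.58
```

View pics/w1c.png

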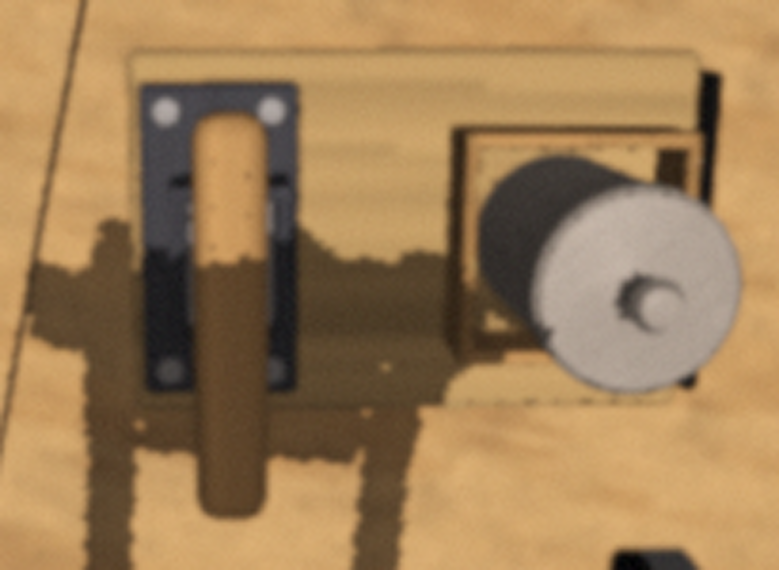

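```bash
python3 - <<'E'
from h import *
q=quat(np.radians(-76.9))
print(line_to([.569,.140,.151],q,vel=.1,until_force=4))
s=sense();print(s['t'],s['position'],s['wrist_force'])
save('wrist','w2')
move_gripper(.0,40); s=sense();print(s['t'],s['position'],s['wrist_force'],s['opening'])
save('side','s2')
E
```

```text
False
4.2917 [0.5695135  0.14009926 0.15190479] [ 0.50604381 -0.04344744  0.37644821]
4.7417 [0.56916294 0.13997856 0.15128981] [-0.3803786   0.09245012  0.93912361] 0.015635487958129964
```

View pics/w2.png

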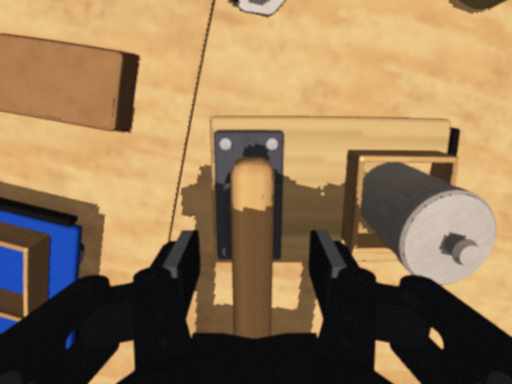

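```bash
python3 - <<'E'
from h import *
p=sense()['position'].copy(); p[:2]=[.569,.140]; z0=.151
def rp(n):
    s=sense();print(n,round(s['t'],2),s['position'].round(4),s['wrist_force'].round(2),s['opening'])
line_to([p[0],p[1],z0+.042],vel=.04); rp('up42')
r=line_to([p[0],p[1],z0+.071],vel=.018,until_force=3); print(r); rp('stop')
save('side','s3'); save('wrist','w3')
E
python3 -c "
import cv2
for n in('s2','s3'):
    im=cv2.imread(f'pics/{n}.png');cv2.imwrite(f'pics/{n}c.png',cv2.resize(im[170:270,180:300],None,fx=6,fy=6,interpolation=2))"
```

```text
up42 5.99 [0.5692 0.1401 0.1935] [ 0.41 -0.34  0.43] 0.015427246956200206
True
stop 6.58 [0.5688 0.14   0.1968] [1.24 0.21 0.62] 0.015416105607240252
```

View pics/s3c.png

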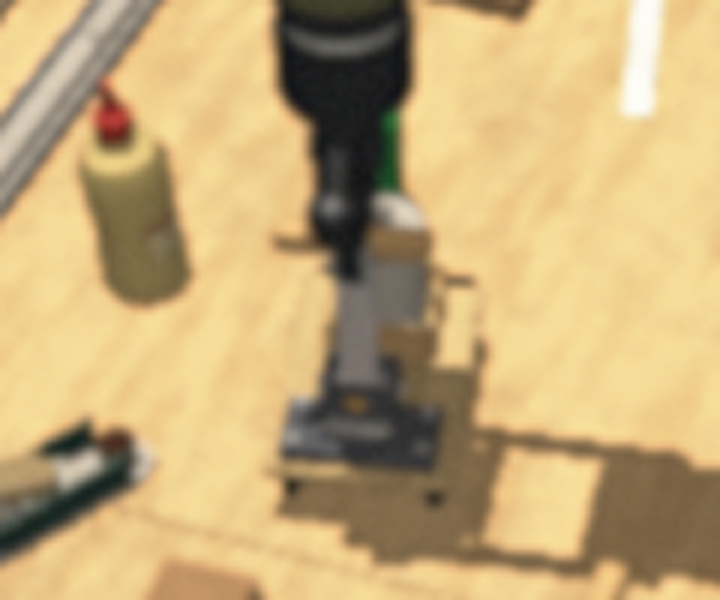

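View pics/s2c.png

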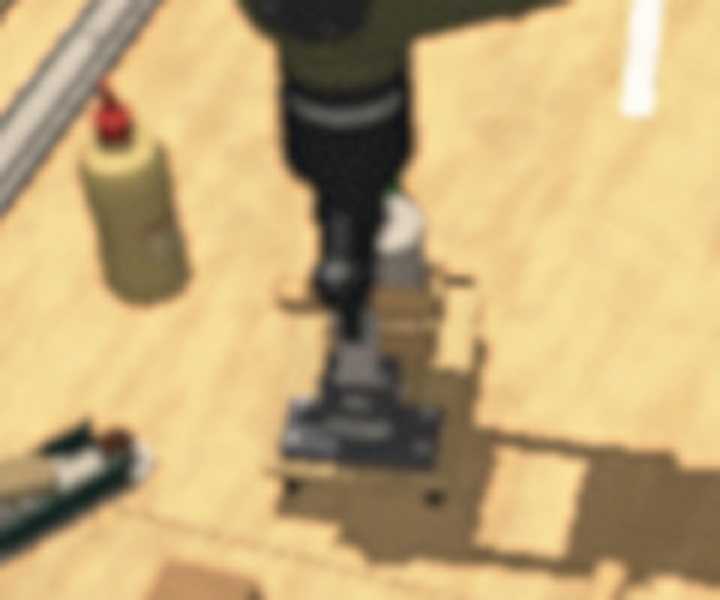

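```bash
python3 - <<'E'
from h import *
def rp(n):
    s=sense();print(n,round(s['t'],2),s['position'].round(4),s['wrist_force'].round(2))
rp('now')
z=.1968
for i in range(3):
    z+=.0015
    r=line_to([.569,.140,z],vel=.015,until_force=4.5);rp(r)
    if r or sense()['wrist_force'][2]<-4.5:break
im=save('side','s4');cv2.imwrite('pics/s4c.png',cv2.resize(im[170:270,180:300,::-1],None,fx=6,fy=6,interpolation=2))
E
```

```text
now 6.67 [0.5687 0.1399 0.1963] [1.71 0.36 0.93]
True 6.92 [0.5688 0.14   0.1969] [2.16 0.3  0.65]
```

View pics/s4c.png

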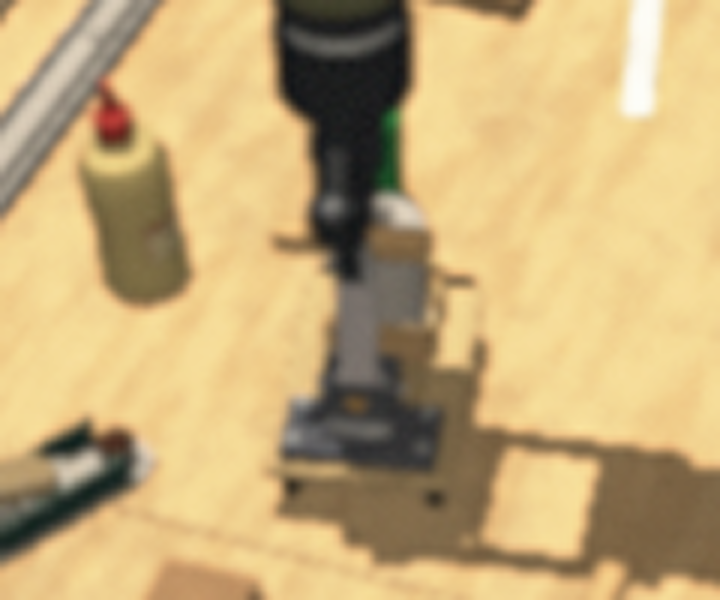

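```bash
python3 - <<'E'
from h import *
def rp(n):
    s=sense();print(n,round(s['t'],2),s['position'].round(4),s['wrist_force'].round(2))
r=line_to([.569,.140,.1968-.007],vel=.012,until_force=4.5);rp(r)
im=save('side','s5');cv2.imwrite('pics/s5c.png',cv2.resize(im[220:260,215:275,::-1],None,fx=10,fy=10,interpolation=2))
E
```

```text
True 7.38 [0.5691 0.1401 0.193 ] [-0.8  -1.07  4.28]
```

View pics/s5c.png

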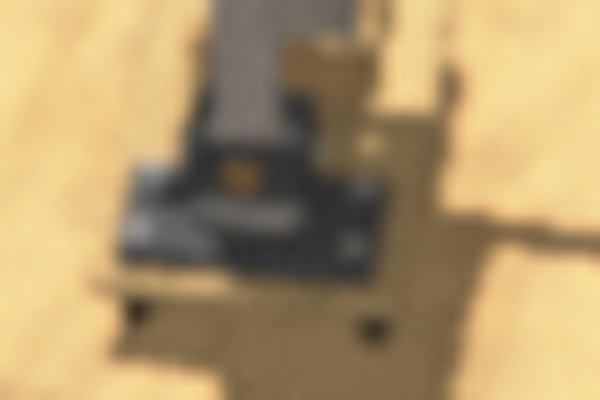

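```bash
cat >> h.py <<'E'
from scipy.optimize import fsolve
D=np.array([.4927,-.4395]); DH=np.radians(-75.75)
def arc(p,h,r,dh,n):
    out=[]
    for i in range(1,n+1):
        a=dh*i/n; sg=np.sign(dh); hh=h+a
        c=p+sg*r*np.array([-np.sin(h),np.cos(h)])
        out.append((c+sg*r*np.array([np.sin(hh),-np.cos(hh)]),hh))
    return out
def plan(p,h,send,r):
    d=np.array([np.cos(DH),np.sin(DH)]);nn=np.array([-d[1],d[0]])
    def end(x):
        a=arc(p,h,r,-x[0],1)[0]; u=np.array([np.cos(a[1]),np.sin(a[1])]); q=a[0]+x[1]*u
        return arc(q,a[1],r,DH-a[1],1)[0][0]
    f=lambda x:[(end(x)-D)@d-send,(end(x)-D)@nn]
    x=fsolve(f,[.95,.2]); a=arc(p,h,r,-x[0],6); u=np.array([np.cos(a[-1][1]),np.sin(a[-1][1])])
    q=a[-1][0]+x[1]*u
    return x,a,(q,a[-1][1]),arc(q,a[-1][1],r,DH-a[-1][1],6)
Z=.195
def go(w,vel):
    return line_to([w[0][0],w[0][1],Z],quat(w[1]),vel=vel)
def rp(n):
    s=sense();rm=R.from_quat(s['ee_rot']).as_matrix()
    print(n,round(s['t'],2),s['position'].round(4),np.degrees(np.arctan2(rm[1,1],rm[0,1])).round(2),s['wrist_force'].round(2),s['torque'].round(2),s['opening'].round(4))
E
python3 - <<'E'
from h import *
line_to([.569,.140,Z],vel=.03); rp('z')
x,a1,q,a2=plan(np.array([.569,.140]),np.radians(-76.9),-.316,.06); print(np.degrees(x[0]),x[1],q,a2[-1])
for w in a1[:3]: go(w,.03)
rp('half'); 
for w in a1[3:]: go(w,.03)
rp('arc1')
save('wrist','w6');save('side','s6');save('top','t6')
E
```

```text
Traceback (most recent call last):
  File "h.py", line 45, in rp
    print(n,round(s['t'],2),s['position'].round(4),np.degrees(np.arctan2(rm[1,1],rm[0,1])).round(2),s['wrist_force'].round(2),s['torque'].round(2),s['opening'].round(4))
                                                                                                                                                   ^^^^^^^^^^^^^^^^^^
AttributeError: 'float' object has no attribute 'round'
```

```bash
sed -i "s/s\['opening'\].round(4)/round(s['opening'],4)/" h.py
python3 - <<'E'
from h import *
rp('z')
x,a1,q,a2=plan(np.array([.569,.140]),np.radians(-76.9),-.316,.06); print(np.degrees(x[0]),x[1],q,a2[-1])
for w in a1[:3]: go(w,.03)
rp('half'); 
for w in a1[3:]: go(w,.03)
rp('arc1')
save('wrist','w6');save('side','s6')
E
```

```text
z 7.68 [0.5689 0.14   0.1947] -76.89 [ 1.13 -0.39  0.55] [-0.01 -0.3   0.04] 0.0155
50.78129740488577 0.21670141657332928 (array([ 0.42558403, -0.08177771]), np.float64(-2.2284590329333485)) (array([ 0.41491556, -0.13322303]), np.float64(-1.3220869083857045))
half 9.01 [0.5689 0.1137 0.1947] -102.19 [ 0.29  0.5  -1.44] [-0.19 -0.1  -0.02] 0.0151
arc1 10.33 [0.5581 0.0898 0.195 ] -127.58 [-0.15 -1.26 -1.36] [-0.17  0.08 -0.  ] 0.0156
```

View pics/w6.png

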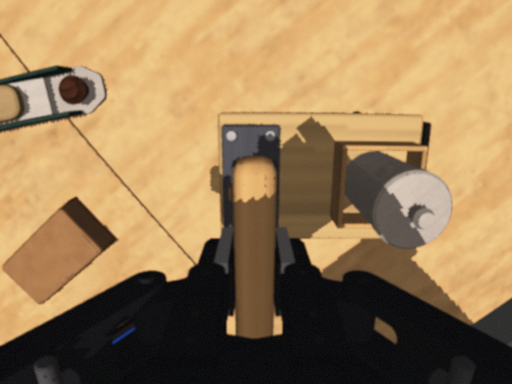

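View pics/s6.png

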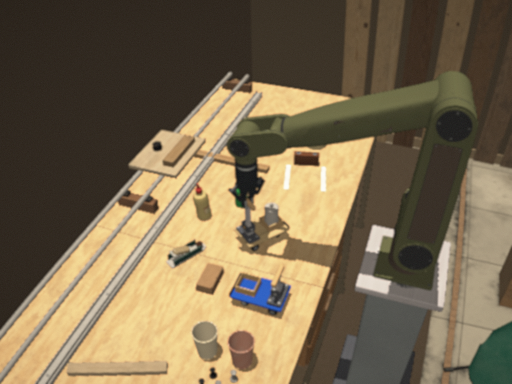

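```bash
python3 - <<'E'
from h import *
x,a1,q,a2=plan(np.array([.569,.140]),np.radians(-76.9),-.316,.06)
go(q,.06); rp('str'); save('top','t7')
for w in a2: go(w,.03)
rp('arc2'); print(camera_model('wrist'))
save('wrist','w8');save('top','t8');save('side','s8')
E
python3 -c "
import cv2
im=cv2.imread('pics/t8.png');cv2.imwrite('pics/t8c.png',cv2.resize(im[180:305,250:410],None,fx=5,fy=5,interpolation=2)[:600])"
```

```text
str 14.19 [ 0.4256 -0.0818  0.195 ] -127.68 [-1.35  1.1  -0.13] [ 0.11  0.2  -0.05] 0.0151
arc2 16.94 [ 0.4149 -0.1331  0.195 ] -75.85 [ 0.58  0.25 -1.6 ] [-0.18  0.02 -0.01] 0.0151
{'camera_matrix': array([[335.18401647,   0.        , 254.05612152],
       [  0.        , 335.18401647, 188.6728423 ],
       [  0.        ,   0.        ,   1.        ]]), 'k1': -0.09779218228830416, 'origin': array([ 0.48102486, -0.11715941,  0.31904888]), 'attitude': array([-0.10471501,  0.08145271, -0.60893947,  0.78204408])}
```

View pics/w8.png

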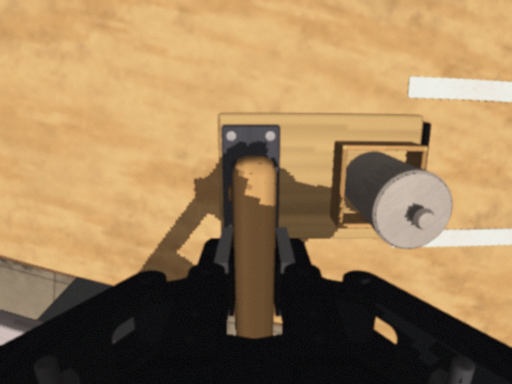

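View pics/t8c.png

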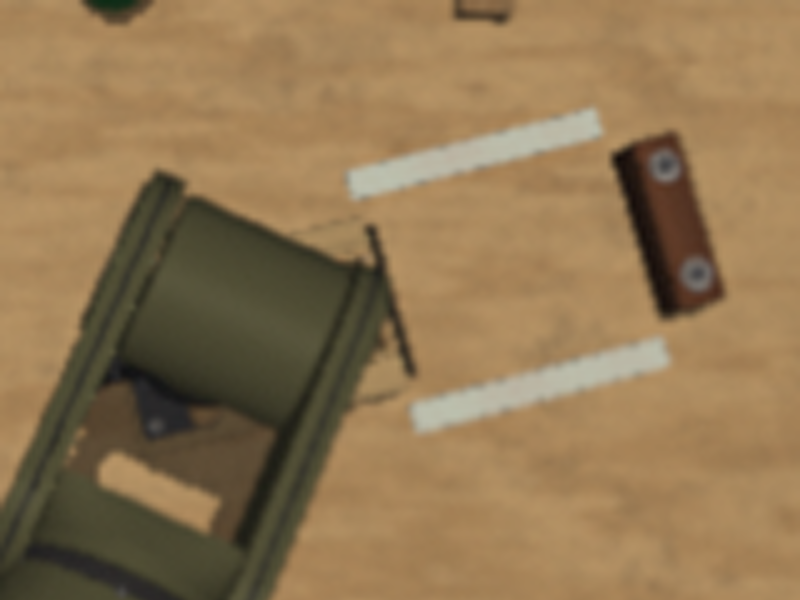

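View pics/s8.png

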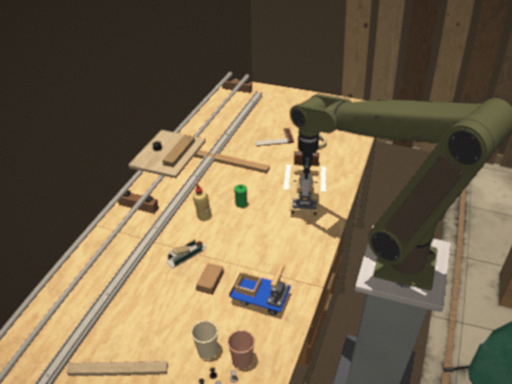

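```bash
python3 - <<'E'
from h import *
cm=camera_model('wrist'); tc=camera_model('top')
d=np.array([np.cos(DH),np.sin(DH)]);nn=np.array([-d[1],d[0]])
def fr(p): p=p[:2]-D; return (np.array([p@d,p@nn])*1000).round(1)
im=cv2.imread('pics/w8.png').astype(int)
# tape inner edges by columns
g=im.min(2)
E1=[];E2=[]
for u in range(425,508,6):
    col=g[:,u]; m=(col>170)&((im[:,u].max(1)-col)<40)
    v=np.where(m[60:125])[0]; 
    if len(v):E1.append(onz(cm,u,60+v.max()+.5,0)[:2])
    if u>455:
        v=np.where(m[215:260])[0]
        if len(v):E2.append(onz(cm,u,215+v.min()-.5,0)[:2])
for n,E in(('L',E1),('R',E2)):
    E=np.array(E); w=np.linalg.svd(E-E.mean(0))[2][0]; print(n,len(E),fr(E.mean(0)),np.degrees(np.arctan2(w[1],w[0])))
# deck left edge: find top edge of the deck per column
print('deckL',[fr(onz(cm,u,v,.046)) for u,v in((220,113.5),(420,115.5))],'right',[fr(onz(cm,u,v,.046)) for u,v in((300,238),(340,238))])
f=lambda u,v,z:onz(tc,(u+.5)/5-.5+250,(v+.5)/5-.5+180,z)
print('bumper top',fr(f(372,226,.046)),fr(f(414,377,.046)))
print('stop bottom',fr(f(615,155,0)),fr(f(662,315,0)),'top face edge',fr(f(636,147,.055)),fr(f(680,302,.055)))
cv2.imwrite('pics/w8c.png',cv2.resize(cv2.imread('pics/w8.png')[70:260,200:512],None,fx=2.5,fy=2.5,interpolation=2))
cv2.imwrite('pics/t8d.png',cv2.resize(cv2.imread('pics/t8.png')[200:250,320:400],None,fx=10,fy=10,interpolation=2))
E
```

```text
L 14 [-112.4   71. ] -75.80076380810698
R 8 [-69.5 -63.8] -75.61981907996574
deckL [array([-342.6,   55.9]), array([-179.2,   55.8])] right [array([-274.8,  -51.6]), array([-239.1,  -51.8])]
bumper top [-173.1   45.1] [-173.3  -50.9]
stop bottom [ 1.6 52.5] [  1.4 -54.3] top face edge [-0.6 50.3] [ -1.9 -49.1]
```

View pics/w8c.png

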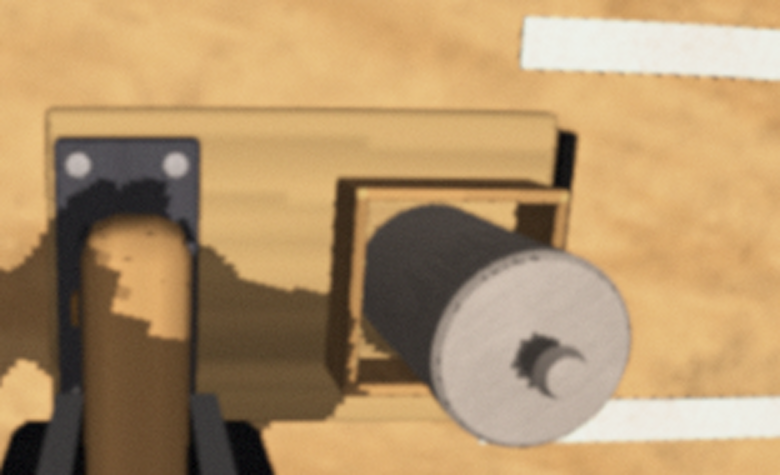

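View pics/t8d.png

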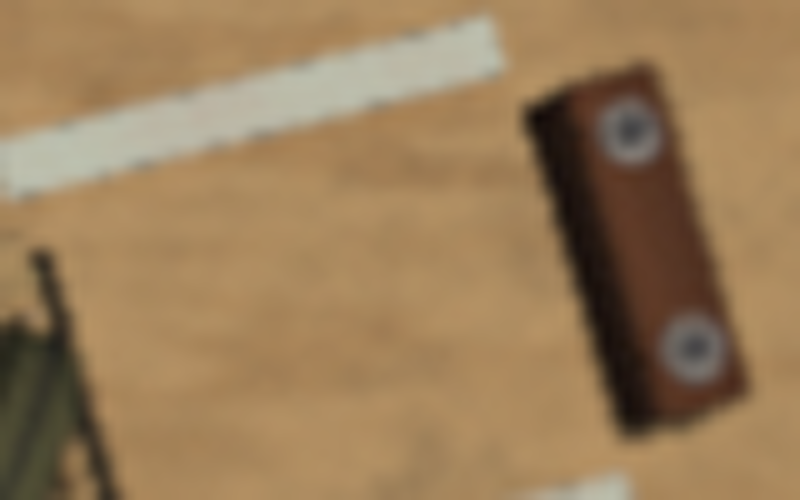

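```bash
python3 - <<'E'
from h import *
d=np.array([np.cos(DH),np.sin(DH)]);nn=np.array([-d[1],d[0]])
p0=np.array([.4149,-.1332])
for i in range(1,6):
    t=i/5; y=.002*(1-np.cos(np.pi*t))/2; sl=.002*np.pi/2*np.sin(np.pi*t)/.08
    go((p0+.08*t*d+y*nn,DH+sl),.04)
rp('shift')
go((p0+.145*d+.002*nn,DH),.05); rp('near')
print(camera_model('wrist'));save('wrist','w9');save('top','t9')
for n,c in(('t9',(190,265,300,410)),):
    im=cv2.imread(f'pics/{n}.png');cv2.imwrite('pics/t9c.png',cv2.resize(im[c[0]:c[1],c[2]:c[3]],None,fx=7,fy=7,interpolation=2))
E
```

```text
shift 19.84 [ 0.4366 -0.2106  0.195 ] -75.78 [-0.42 -1.01 -0.68] [-0.15 -0.13  0.05] 0.0151
near 21.29 [ 0.4525 -0.2732  0.195 ] -75.73 [-0.11 -0.96 -1.73] [-0.14  0.02 -0.07] 0.0151
{'camera_matrix': array([[335.18401647,   0.        , 254.05612152],
       [  0.        , 335.18401647, 188.6728423 ],
       [  0.        ,   0.        ,   1.        ]]), 'k1': -0.09779218228830416, 'origin': array([ 0.51854912, -0.25707382,  0.31903255]), 'attitude': array([-0.10497727,  0.08123411, -0.60816731,  0.78263229])}
```

View pics/w9.png

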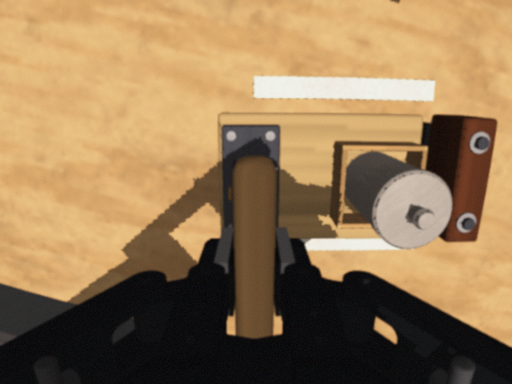

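View pics/t9c.png

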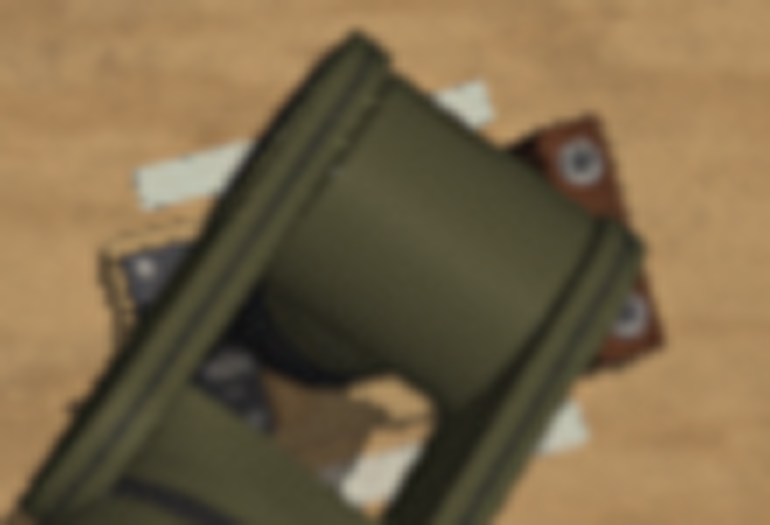

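```bash
python3 - <<'E'
from h import *
cm=camera_model('wrist')
d=np.array([np.cos(DH),np.sin(DH)]);nn=np.array([-d[1],d[0]])
def fr(p): p=p[:2]-D; return (np.array([p@d,p@nn])*1000).round(1)
for n,u,v,z in(('backL',496,119,.055),('backR',476,241,.055),('frontL',465,115,.055),('frontR',446,241,.055),('deckFL',420,116,.046),('deckRL',220,113.5,.046),('dR',300,238,.046)): print(n,fr(onz(cm,u,v,z)))
im=cv2.imread('pics/w9.png').astype(int);g=im.min(2);E1=[];E2=[]
for u in range(262,430,6):
    m=(g[:,u]>165)&((im[:,u].max(1)-g[:,u])<40)
    v=np.where(m[60:110])[0]
    if len(v):E1.append(onz(cm,u,60+v.max()+.5,0)[:2])
E1=np.array(E1);w=np.linalg.svd(E1-E1.mean(0))[2][0];print(fr(E1.mean(0)),np.degrees(np.arctan2(w[1],w[0])),len(E1))
cv2.imwrite('pics/w9c.png',cv2.resize(cv2.imread('pics/w9.png')[70:260,250:512],None,fx=3,fy=3,interpolation=2))
E
```

```text
backL [28.4 57.5]
backR [ 29.5 -50.7]
frontL [-0.1 59.7]
frontR [  0.1 -50. ]
deckFL [-34.2  57.5]
deckRL [-197.6   57.8]
dR [-129.7  -49.6]
[-87.   70.5] -75.79403147133506 28
```

View pics/w9c.png

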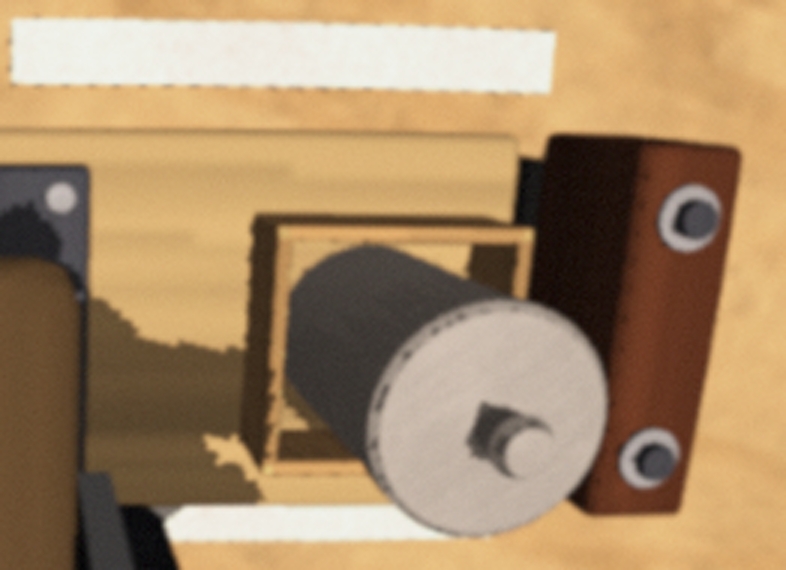

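```bash
python3 - <<'E'
from h import *
d=np.array([np.cos(DH),np.sin(DH)]);nn=np.array([-d[1],d[0]])
p0=np.array([.4149,-.1332])+.002*nn
go((p0+.163*d,DH),.04);rp('a')
q=p0+.185*d
print(line_to([q[0],q[1],Z],quat(DH),vel=.015,until_force=4));rp('contact')
print((sense()['position'][:2]-p0)@d)
save('wrist','w10')
E
```

```text
a 21.99 [ 0.457  -0.2911  0.195 ] -75.77 [-0.34 -0.25 -1.09] [-0.2   0.04  0.  ] 0.0154
True
contact 22.64 [ 0.4581 -0.2958  0.1942] -75.77 [ 0.07 -0.26 -0.09] [-0.1  -0.16  0.  ] 0.0153
0.16826981215265827
```

View pics/w10.png

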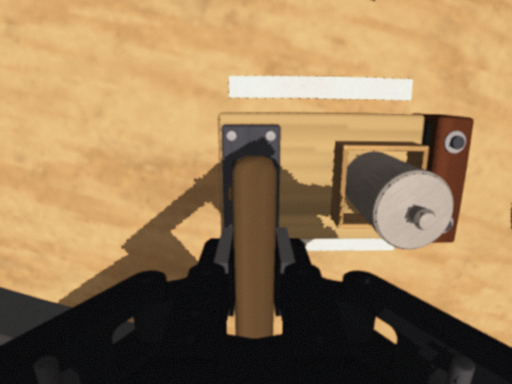

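```bash
python3 - <<'E'
from h import *
d=np.array([np.cos(DH),np.sin(DH)]);nn=np.array([-d[1],d[0]])
p0=np.array([.4149,-.1332])+.002*nn
q=p0+.182*d
for k in range(3):
    print(line_to([q[0],q[1],Z],quat(DH),vel=.012,until_force=5));rp('c');a=(sense()['position'][:2]-p0)@d;print(a)
    if a>.18: break
save('wrist','w11')
cv2.imwrite('pics/w11c.png',cv2.resize(cv2.imread('pics/w11.png')[90:260,330:490],None,fx=3.5,fy=3.5,interpolation=2))
cm=camera_model('wrist')
def fr(p): p=p[:2]-D; return (np.array([p@d,p@nn])*1000).round(1)
E
```

```text
True
c 23.13 [ 0.4581 -0.2961  0.1932] -75.77 [0.25 1.39 3.12] [-0.   -0.12 -0.05] 0.0154
0.16848495712458322
True
c 23.52 [ 0.4583 -0.2961  0.1931] -75.77 [-0.91  2.01  3.16] [ 0.02 -0.05 -0.07] 0.0151
0.16859453536731234
True
c 23.91 [ 0.4584 -0.2962  0.1932] -75.78 [-1.08  2.34  3.57] [-0.12  0.05 -0.09] 0.0154
0.1687155476662583
```

View pics/w11c.png

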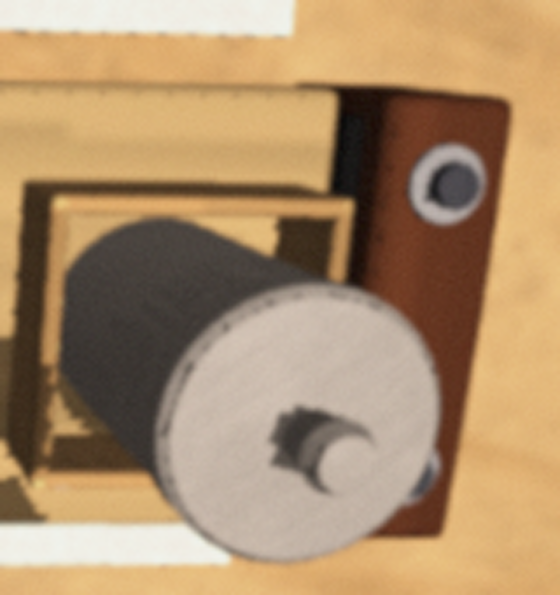

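```bash
python3 - <<'E'
from h import *
d=np.array([np.cos(DH),np.sin(DH)]);nn=np.array([-d[1],d[0]])
p0=np.array([.4149,-.1332])+.002*nn
q=p0+.1687*d
line_to([q[0],q[1],Z],quat(DH),vel=.02); rp('relieve')
move_gripper(.045,20); rp('open')
line_to([q[0],q[1],.33],vel=.1); rp('up'); print(camera_model('wrist'))
save('wrist','w12');save('side','s12')
cv2.imwrite('pics/w12c.png',cv2.resize(cv2.imread('pics/w12.png')[70:260,200:470],None,fx=2.9,fy=2.9,interpolation=2))
cv2.imwrite('pics/s12c.png',cv2.resize(cv2.imread('pics/s12.png')[140:230,260:360],None,fx=6,fy=6,interpolation=2))
E
```

```text
relieve 24.21 [ 0.4581 -0.2959  0.1943] -75.74 [ 0.17  1.   -0.23] [ 0.08 -0.13 -0.08] 0.0153
open 24.6 [ 0.4584 -0.2963  0.1951] -75.75 [-0.41  0.34  0.74] [-0.    0.02 -0.02] 0.0452
up 26.1 [ 0.4581 -0.296   0.329 ] -75.75 [ 0.35  0.36 -0.38] [-0.01 -0.01  0.01] 0.045
{'camera_matrix': array([[335.18401647,   0.        , 254.05612152],
       [  0.        , 335.18401647, 188.6728423 ],
       [  0.        ,   0.        ,   1.        ]]), 'k1': -0.09779218228830416, 'origin': array([ 0.52433949, -0.28008915,  0.45293929]), 'attitude': array([-0.10481662,  0.08224664, -0.60814137,  0.78256824])}
```

View pics/w12c.png

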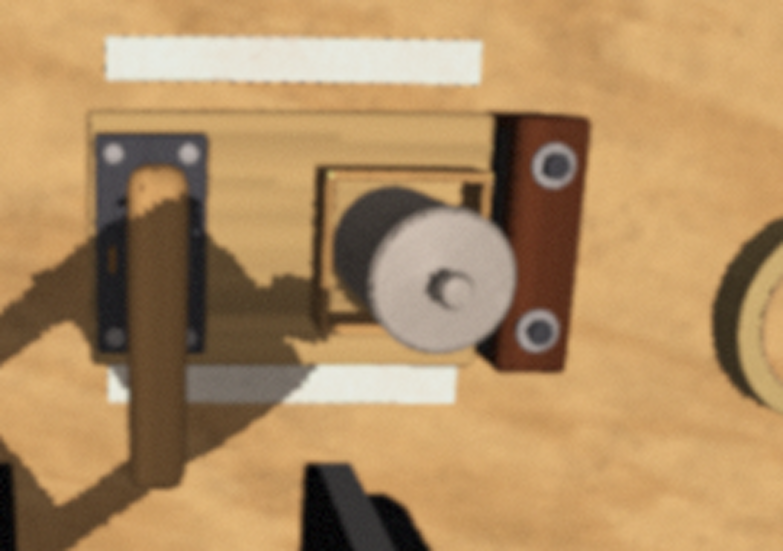

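View pics/s12c.png

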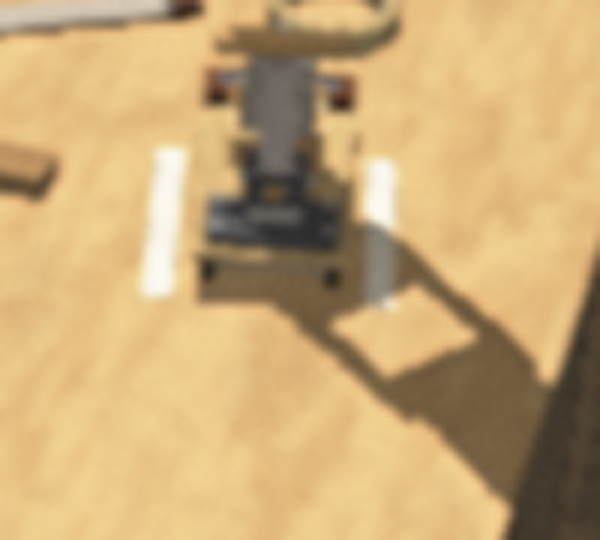

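```bash
python3 - <<'E'
from h import *
cm=camera_model('wrist')
d=np.array([np.cos(DH),np.sin(DH)]);nn=np.array([-d[1],d[0]])
def fr(p): p=p[:2]-D; return (np.array([p@d,p@nn])*1000).round(1)
for n,u,v,z in(('deckFL',492,113,.046),('deckFR',470,363,.046),('deckRL',90,112,.046),('deckRR',96,361,.046),('stopFL',520,115,.055),('stopFR',497,370,.055),('stopBL',589,118,.055),('stopBR',564,371,.055),('tapeL in',294,83,0),('tapeR in',280,366,0),('tapeLf',480,84,0),('barT',160,170,.194),('barB',158,485,.194)): print(n,fr(onz(cm,200+(u+.5)/2.9-.5,70+(v+.5)/2.9-.5,z)))
for p,yw in (((.36,-.12,.2),0),):
    pass
# oblique view: camera robot-side/rear-left looking under the deck: try poses
for tilt in (30,40,50):
  for pos in ((.40,-.10,.25),(.42,-.12,.22),(.44,-.14,.2)):
    q=(R.from_rotvec(np.radians(tilt)*nn_ if False else np.radians(tilt)*np.r_[nn,0]*s) *R.from_quat(quat(DH)) if False else None)
    for s in(1,-1):
      qq=(R.from_rotvec(s*np.radians(tilt)*np.r_[nn,0])*R.from_quat(quat(DH)))
      z=qq.as_matrix()[:,2]
      print(tilt,pos,s,z.round(2),inverse_kinematics(pos,qq.as_quat()) is not None)
E
```

```text
deckFL [-8.6 58.4]
deckFR [ -9.4 -49.5]
deckRL [-174.9   57.5]
deckRR [-174.   -48.7]
stopFL [ 0. 58.]
stopFR [ -0.2 -50.1]
stopBL [29.2 57.4]
stopBR [ 29.8 -50.5]
tapeL in [-85.3  69.3]
tapeR in [-87.6 -64.6]
tapeLf [ 0.4 70. ]
barT [-146.4   47. ]
barB [-146.8  -42.8]
30 (0.4, -0.1, 0.25) 1 [-0.12  0.48 -0.87] True
30 (0.4, -0.1, 0.25) -1 [ 0.12 -0.48 -0.87] True
30 (0.42, -0.12, 0.22) 1 [-0.12  0.48 -0.87] True
30 (0.42, -0.12, 0.22) -1 [ 0.12 -0.48 -0.87] True
30 (0.44, -0.14, 0.2) 1 [-0.12  0.48 -0.87] True
30 (0.44, -0.14, 0.2) -1 [ 0.12 -0.48 -0.87] True
40 (0.4, -0.1, 0.25) 1 [-0.16  0.62 -0.77] True
40 (0.4, -0.1, 0.25) -1 [ 0.16 -0.62 -0.77] True
40 (0.42, -0.12, 0.22) 1 [-0.16  0.62 -0.77] True
40 (0.42, -0.12, 0.22) -1 [ 0.16 -0.62 -0.77] True
40 (0.44, -0.14, 0.2) 1 [-0.16  0.62 -0.77] True
40 (0.44, -0.14, 0.2) -1 [ 0.16 -0.62 -0.77] True
50 (0.4, -0.1, 0.25) 1 [-0.19  0.74 -0.64] True
50 (0.4, -0.1, 0.25) -1 [ 0.19 -0.74 -0.64] True
50 (0.42, -0.12, 0.22) 1 [-0.19  0.74 -0.64] True
50 (0.42, -0.12, 0.22) -1 [ 0.19 -0.74 -0.64] True
50 (0.44, -0.14, 0.2) 1 [-0.19  0.74 -0.64] True
50 (0.44, -0.14, 0.2) -1 [ 0.19 -0.74 -0.64] True
```

```bash
python3 - <<'E'
from h import *
d=np.array([np.cos(DH),np.sin(DH)]);nn=np.array([-d[1],d[0]])
best=None
for tilt in (65,55,45,35):
  for off in (.2,.24,.28):
    for zz in (.14,.18,.22,.28):
      qq=R.from_rotvec(np.radians(tilt)*np.r_[-d,0])*R.from_quat(quat(DH))
      if qq.as_matrix()[:,2]@np.r_[nn,0]<0: qq=R.from_rotvec(np.radians(tilt)*np.r_[d,0])*R.from_quat(quat(DH))
      p=np.r_[D-.06*d-off*nn,zz]
      j=inverse_kinematics(p,qq.as_quat())
      if j is not None: print(tilt,off,zz,p.round(3),j.round(2))
E
```

```text
65 0.2 0.14 [ 0.284 -0.431  0.14 ] [-1.56  0.1   2.17  1.09  1.46 -0.72]
65 0.2 0.18 [ 0.284 -0.431  0.18 ] [-1.56  0.02  2.16  1.08  1.5  -0.65]
65 0.2 0.22 [ 0.284 -0.431  0.22 ] [-1.56 -0.04  2.14  1.08  1.54 -0.58]
65 0.2 0.28 [ 0.284 -0.431  0.28 ] [-1.56 -0.13  2.11  1.08  1.6  -0.47]
65 0.24 0.14 [ 0.245 -0.44   0.14 ] [-1.64  0.11  2.15  1.04  1.52 -0.75]
65 0.24 0.18 [ 0.245 -0.44   0.18 ] [-1.64  0.04  2.14  1.04  1.56 -0.68]
65 0.24 0.22 [ 0.245 -0.44   0.22 ] [-1.64 -0.03  2.13  1.04  1.6  -0.61]
65 0.24 0.28 [ 0.245 -0.44   0.28 ] [-1.64 -0.11  2.09  1.04  1.66 -0.51]
65 0.28 0.14 [ 0.207 -0.45   0.14 ] [-1.71  0.13  2.13  0.99  1.57 -0.78]
65 0.28 0.18 [ 0.207 -0.45   0.18 ] [-1.71  0.06  2.12  0.99  1.61 -0.71]
65 0.28 0.22 [ 0.207 -0.45   0.22 ] [-1.71 -0.    2.11  1.    1.65 -0.64]
65 0.28 0.28 [ 0.207 -0.45   0.28 ] [-1.71 -0.09  2.07  1.01  1.72 -0.54]
55 0.2 0.14 [ 0.284 -0.431  0.14 ] [-1.52  0.02  2.16  0.96  1.37 -0.61]
55 0.2 0.18 [ 0.284 -0.431  0.18 ] [-1.52 -0.05  2.15  0.95  1.41 -0.54]
55 0.2 0.22 [ 0.284 -0.431  0.22 ] [-1.52 -0.1   2.13  0.94  1.46 -0.4
[... 1735 characters left out ...]
1.39 -0.18  2.08  0.63  1.34 -0.24]
35 0.2 0.28 [ 0.284 -0.431  0.28 ] [-1.39 -0.23  2.02  0.62  1.43 -0.18]
35 0.24 0.14 [ 0.245 -0.44   0.14 ] [-1.47 -0.08  2.14  0.64  1.26 -0.4 ]
35 0.24 0.18 [ 0.245 -0.44   0.18 ] [-1.47 -0.14  2.11  0.63  1.32 -0.35]
35 0.24 0.22 [ 0.245 -0.44   0.22 ] [-1.47 -0.18  2.08  0.62  1.38 -0.31]
35 0.24 0.28 [ 0.245 -0.44   0.28 ] [-1.47 -0.23  2.02  0.61  1.48 -0.24]
35 0.28 0.14 [ 0.207 -0.45   0.14 ] [-1.55 -0.08  2.13  0.62  1.3  -0.46]
35 0.28 0.18 [ 0.207 -0.45   0.18 ] [-1.55 -0.13  2.11  0.61  1.36 -0.42]
35 0.28 0.22 [ 0.207 -0.45   0.22 ] [-1.55 -0.17  2.08  0.6   1.43 -0.37]
35 0.28 0.28 [ 0.207 -0.45   0.28 ] [-1.55 -0.23  2.02  0.59  1.52 -0.31]
```

```bash
python3 - <<'E'
from h import *
d=np.array([np.cos(DH),np.sin(DH)]);nn=np.array([-d[1],d[0]])
p=sense()['position']; line_to([p[0],p[1],.40],vel=.2)
m=D-.06*d-.2*nn; line_to([m[0],m[1],.40],vel=.2)
qq=R.from_rotvec(np.radians(55)*np.r_[-d,0])*R.from_quat(quat(DH))
if qq.as_matrix()[:,2]@np.r_[nn,0]<0: qq=R.from_rotvec(np.radians(55)*np.r_[d,0])*R.from_quat(quat(DH))
m=D-.06*d-.22*nn
move_pose([m[0],m[1],.22],qq.as_quat()); rp('look'); print(camera_model('wrist'))
save('wrist','w13'); save('top','t13')
E
```

```text
look 28.83 [ 0.2653 -0.436   0.2212] -75.67 [ 0.11 -0.02  1.45] [-0.06  0.4  -0.02] 0.0453
{'camera_matrix': array([[335.18401647,   0.        , 254.05612152],
       [  0.        , 335.18401647, 188.6728423 ],
       [  0.        ,   0.        ,   1.        ]]), 'k1': -0.09779218228830416, 'origin': array([ 0.20583589, -0.45164763,  0.34697557]), 'attitude': array([ 0.26771237, -0.20876506, -0.57650318,  0.74323033])}
```

View pics/w13.png

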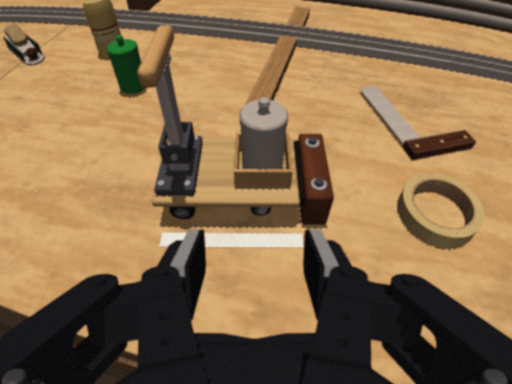

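```bash
python3 - <<'E'
from h import *
cv2.imwrite('pics/w13c.png',cv2.resize(cv2.imread('pics/w13.png')[90:240,145:340],None,fx=4,fy=4,interpolation=2))
cv2.imwrite('pics/t13c.png',cv2.resize(cv2.imread('pics/t13.png')[195:275,300:410],None,fx=7,fy=7,interpolation=2))
d=np.array([np.cos(DH),np.sin(DH)]);nn=np.array([-d[1],d[0]])
cm=camera_model('wrist')
o=D-.1466*d+.004*nn
for n,x,y,z in (('hub trail',96,-37,13),('axis',108,-37,40),('nose R',146,-55,46),('deck FR',140,-55,46)): 
    print(n,(proj(cm,np.r_[o+x/1e3*d+y/1e3*nn,z/1e3])-[145,90])*4)
E
```

```text
hub trail [459.79571484 469.89469185]
axis [502.1221181  415.62567618]
nose R [638.67750563 452.52439564]
deck FR [617.60044679 452.44160263]
```

View pics/w13c.png

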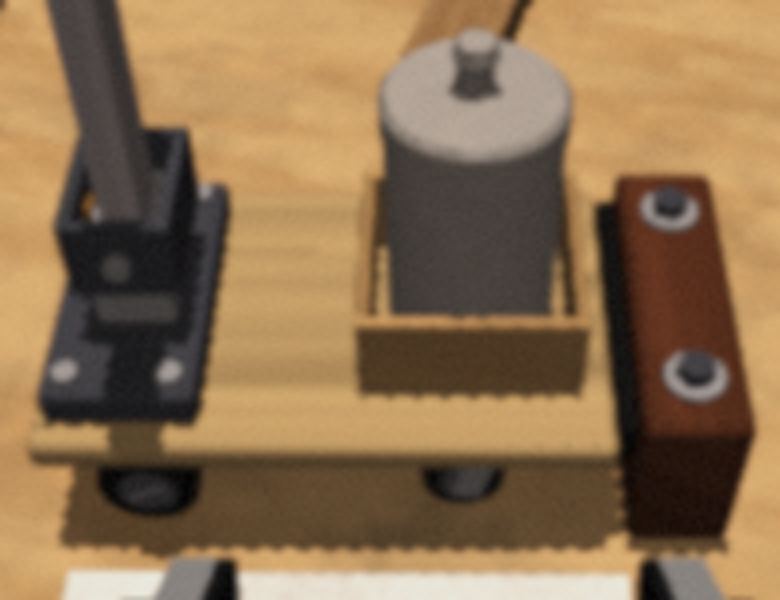

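View pics/t13c.png

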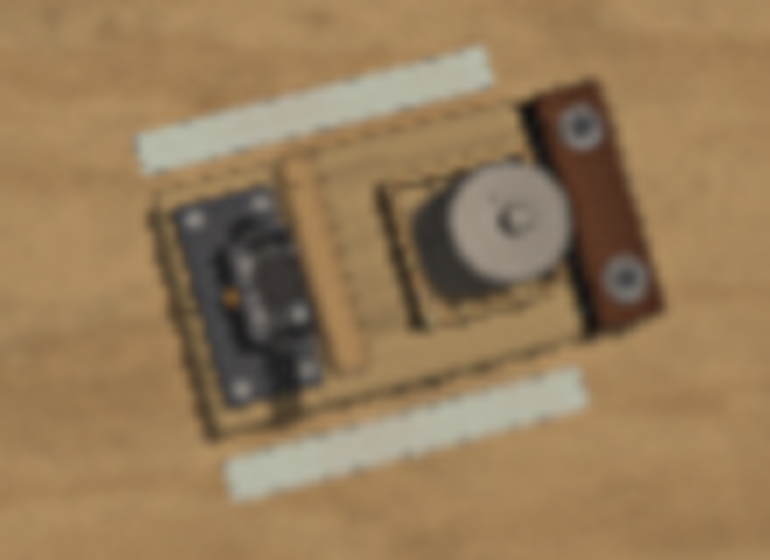

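```bash
python3 - <<'E'
from h import *
print(sense()['t']); close_job()
E
```

```text
28.9333
the job is handed in; nothing more can be done
```

The job is handed in at 28.9 s: the caddy is parked with its nose against the stop, the handle locked up, and the arm clear of everything.

**What I did**
- I used the plywood caddy with the steel canister, at top-view pixel (213,198). I left the blue caddy (137,246) and the green canister (274,171) alone.
- I gripped the cross bar and pulled the handle up about 45 mm until it stopped hard.
- I steered the caddy with a right arc, a 217 mm straight run and a left arc into the lane mouth. From there I rolled about 168 mm in the lane, with a 2 mm sideways correction, until it met the stop.
- I then let go and lifted the gripper away.

**Last checks**
- **Handle:** it was stopped both ways about 4 mm apart, which matches the locked play. The brass button was still visible at the end.
- **Caddy not lifted:** its rear looked unchanged in the side view during the pull.
- **Alignment:** the caddy is centred between the tape strips to about 2 mm. In the wrist view before release its heading matched the stop to about half a degree.
- **Nose contact:** four slow pushes stopped within about 0.5 mm of each other, and the last views show no gap. The bar and the middle of the deck put the nose within 1 mm of the stop. The deck's front edge alone suggested a gap of about 3 mm, but that reading also made the deck 4–5 mm too short, so I trusted the others.
- **Castors:** the right one is seen where a straight-trailing castor should be. The left one was hidden, so it is only inferred from the same straight roll. I did not take a castor picture on the way; trailing straight before the stop is inferred from the long straight runs.
- **Canister:** still standing in its frame.
- **Bystanders:** I kept clear of them and saw no change in the pictures, but did not measure their positions again.

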